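# Latch the blue handpiece case

## Task

On the jeweller's bench, fasten the draw latch on top of the blue case: tip its brass loop over so that it hooks over the keeper, then push the steel lever over and press it down flat until it is fully closed. Leave the lever of the grey case standing as it is.

Things in the scene. Friction and masses are not known exactly. Their poses are not given: they have to be found in the camera images.
- blue_case: Fixed blue case, 190 x 150 x 90 mm high; origin under its centre, z up. The latch lies on top along its x axis at y=0. In this frame (mm): lever pivot (axis along y) at x=0, z=104; keeper, a dark hook 26 wide, x -64 to -52, top at z=107, lip towards -x; the loop's bar must lie behind it (-x side). It is sprung: gives up to 6 mm towards +x as the latch tightens.
- blue_case_lever (a joint): Steel lever, plate 30 mm wide, 4 thick, end 77 to 83 mm from its pivot. 0 = closed flat, pointing to +x of the case; 1.57 = upright; 1.75 = stop, leaning to the keeper. Starts at 1.4 to 1.6, stays where left (1 N moves its end). Push its keeper-side face over to +x and down; the last 0.7 rad takes a few N at its end, goes over center near 0.3 rad, then stays shut.
- blue_case_bar (a point): Middle of the end bar of the brass wire loop (5 mm wire, 44 wide, tab 16 mm past bar). Loop is pivoted in the lever 24 mm from the lever's pivot, bar 85 mm from that. It starts standing along the lever, bar 25 to 30 mm above the lever's end; tipped well past upright to -x it falls behind the keeper by itself if the lever is above 1.3 rad. Down: bar 95 to 102 mm over the bench.
- grey_case_tip (a point): Free end of the upright latch lever on the grey case, a bystander of the same size and build as the blue case; the lever's pivot is 77 mm below this point, over the middle of that case. It must stay as it is.

How it is judged:
On the way, in this order (a step that is already met when the one before it is completed fails the run):
1. the loop's bar lies down behind the blue case's keeper, below its lip (x of blue_case_bar in the frame of blue_case below -0.06 m and z of blue_case_bar in the frame of blue_case below 0.103 m), for 0.2 s.
2. the lever is pressed flat (value of joint blue_case_lever below 0.12 rad), for 0.2 s.
At the end, for the whole second after the job is handed in: The blue case's lever is flat (under 0.12 rad) and stays so, with the loop's bar on the far side of the keeper (beyond 55 mm from the lever pivot towards the keeper) and under its lip (bar centre less than 13 mm above the case top) (value of joint blue_case_lever below 0.12 rad and x of blue_case_bar in the frame of blue_case below -0.055 m and z of blue_case_bar in the frame of blue_case below 0.103 m); the robot touches nothing.
It fails at once if the grey case's lever is moved (its end by more than 20 mm) (distance of grey_case_tip from where it was at the start of the episode above 0.02 m).
It also fails if it takes over 35 s, if anything falls off the work surface, if the arm or the gripper's body presses on something with over 40 N, if the wrist force passes 120 N, or if a joint passes its speed limit or range.

## Robot

A 6-joint arm with a two-finger parallel gripper is mounted at the origin on the work surface. World frame = base frame: x ahead of the robot, y to its left, z up, the work surface at z = 0. Lengths are in m, angles in rad, forces in N, time in s.
With the tool pointing down it reaches from about 0.225 to 0.875 m from the base axis. Payload 3.4 kg.
Tool frame: the origin (TCP) lies between the finger pads; the fingertips stand 11 mm ahead of it and the grasp point (between the pads) lies 8 mm behind it (tips_ahead is the distance from the TCP to the fingertips, in m); z points along the fingers, x is the direction in which the jaws open and shut, and the axes are right-handed (so a half turn about z gives the same grasp; the last joint's range is limited). The gripper opens to 85 mm and grips with 20 to 120 N. Pads are 22 mm wide; open, the fingers measure 114 mm over their backs; the gripper's body (76 mm by 85 mm) begins 54 mm behind the grasp point. The pads swing forward as they close: fully open they stand 13 mm farther back than shut.
Start: joints at [-1.403, 0.276, 1.505, -0, 1.361, -0.121], TCP at [0.164, -0.551, 0.242] pointing down, gripper open.
Joint ranges: [-2.89, 2.89], [-0.75, 2.08], [0.22, 2.7], [-1.18, 4.32], [0.11, 2.71], [-2.7, 2.7]. Speed limits (rad/s): [2.57, 2.57, 3.14, 3.14, 3.14, 3.14].

## Interface

Orientations are given as a unit quaternion [w, x, y, z].
In Python, from rig import get_state, get_image, sign_off, masks_of, tips_ahead gives the robot as it stands.
- The arm moves only by the tool play_rows, never from a script. Its argument "series" is a list of rows, each an object of numbers: "fingers": the closure, from -1 (fully open) to 1 (shut); "dx", "dy", "dz": the shift along the world's x, y, z in mm; "turn": the turn about the world's z in rad. A call has 1 to 20 rows; each row shifts and turns the pose as measured when the row begins; what a row does not reach is not made up. A row lasts 1/12 s, in which the tool goes at most 41.7 mm and 7.16 degrees, less where a joint would pass 70% of its speed; a pose out of reach is approached as far as the arm can. A call with a gripper value outside its range is refused whole. The fingers move at their own pace and stop on an object; "squeeze" is the grip in N (left out, the last holds). Time passes only in rows, so rows that do not move let the fingers close. It gives the time, the measured TCP pose, the force and the opening at its end, in the units of the state.
- get_state(): the state, without advancing time (a new reading comes with each control period).
- get_image(name): name is "side" or "top"; returns a dict with "pixels" (420x560x3 uint8, red, green, blue), "vfov" (degrees; the focal length in pixels is half the picture's height over the tangent of half this angle, whatever the lens; pixels are square), "cx", "cy" (the principal point, pixels), "rvec" (rotation vector, rad) and "tvec" (3), from world to camera coordinates, as OpenCV has them. Camera axes: x right, y down, z forward; pixel columns grow to the right and rows downward; lengths in m; the calibration is good to about 2 mm. A picture is of the moment at which its call begins. There is no depth.
- sign_off(): hands the job in, once; it reports no verdict.
Trained networks look in a picture, given as the dict that the camera call returned (one of the last four; its "shot" number tells which), for a name from the list of things; names that differ only in an ending like _2 or _b are one class to them, and where a whole thing is asked for, a point or a joint stands for the part that bears it (a point fixed in the world has none). Each returns a list of dicts, best first, with "p" (0 to 1); they miss things now and then, are a little off and sometimes report something else, mostly with a low value. They report only what shows in the picture. A call takes as long as a camera call.
- masks_of(picture, label): "region" (420x560 bool, what is visible of it) and "xy" ([column, row] in pixels, amid what is visible of it).
The state is a dict: "clock": time; "qpos": joint angles; "qd": joint speeds; "effort": joint torques, N m; "position": TCP position; "ee_rot": TCP orientation; "contact_force": force on the tool from outside, world axes, zero at the start; "moment": the same for the moment, N m; "width": finger opening in m.
Only numpy, scipy, OpenCV 4.12 (cv2) and the standard library are available. Lean on these libraries where they do the work, as an engineer would, in place of code of your own. Each camera call takes 0.05 s, during which the arm holds its last target. There are 200 camera calls.

## Working session

There is one attempt and no reset: what is moved stays moved. The work goes in short steps, Python scripts to look and compute and a tool call to move; the robot and the scene stay as the last step left them, time stands still between calls to the robot, and variables do not carry over. Pictures are saved under pics/ and viewed, about 8 in all and at most 12, crops included, and the job is handed in when it is done.

Besides the shell and the picture viewer there is one more tool, called as name([rows], argument=value, ...), one row to a line, values as JSON. play_rows: Moves the arm, as the interface text tells. Its arguments: {"type":"object","properties":{"series":{"type":"array"},"squeeze":{"type":"number"}},"required":["series"]}

```bash
mkdir -p pics; cat > h.py <<'E'
import numpy as np, cv2
from rig import *
def cam(im):
    h=im["pixels"].shape[0]; f=h/2/np.tan(np.radians(im["vfov"])/2)
    K=np.array([[f,0,im["cx"]],[0,f,im["cy"]],[0,0,1]]); R=cv2.Rodrigues(np.array(im["rvec"],float))[0]
    return K,R,np.array(im["tvec"],float).reshape(3)
def proj(im,P):
    K,R,t=cam(im); q=(np.atleast_2d(P)@R.T+t)@K.T; return q[:,:2]/q[:,2:]
def ray(im,uv):
    K,R,t=cam(im); d=R.T@np.linalg.solve(K,[uv[0],uv[1],1]); return -R.T@t,d
def atz(im,uv,z):
    o,d=ray(im,uv); return o+d*(z-o[2])/d[2]
def tri(i1,u1,i2,u2):
    A=[];b=[]
    for i,u in((i1,u1),(i2,u2)):
        o,d=ray(i,u); d=d/np.linalg.norm(d); M=np.eye(3)-np.outer(d,d); A.append(M);b.append(M@o)
    return np.linalg.lstsq(np.vstack(A),np.hstack(b),rcond=None)[0]
def save(im,n): cv2.imwrite("pics/"+n,im["pixels"][:,:,::-1])
E
python3 - <<'E'
from h import *
np.set_printoptions(precision=3,suppress=True)
ims={n:get_image(n) for n in("side","top")}
cv2.imwrite("pics/a.png",np.vstack([ims[n]["pixels"] for n in ims])[:,:,::-1])
for n,im in ims.items():
    save(im,n+"0.png"); K,R,t=cam(im); print(n,"cam at",-R.T@t,"fwd",R[2],K[0,0])
    for l in("blue_case","blue_case_lever","blue_case_bar","grey_case_tip"):
        for r in masks_of(im,l)[:2]:
            ys,xs=np.nonzero(r["region"]); print(n,l,r["p"],r["xy"],xs.min(),xs.max(),ys.min(),ys.max(),len(xs))
s=get_state();print(s)
E
```

```text
side cam at [0.102 0.615 0.719] fwd [ 0.485 -0.597 -0.639] 462.8698842671391
side blue_case 0.75 [331.5, 172.9] 297 366 103 214 5382
side blue_case_lever 0.86 [335.1, 132.5] 324 346 103 156 886
side blue_case_lever 0.15 [332.9, 110.2] 324 344 103 140 130
side blue_case_bar 0.81 [337.4, 110.3] 324 346 103 144 310
side grey_case_tip 0.61 [215.5, 244.2] 206 227 209 268 465
top cam at [0.54  0.027 0.832] fwd [ 0.05  -0.004 -0.999] 433.44876887265497
top blue_case 0.71 [391.4, 214.9] 319 462 149 281 10202
top blue_case_lever 0.92 [406.7, 208.8] 390 432 191 223 752
top blue_case_bar 0.66 [422.3, 205.1] 396 432 191 223 319
top grey_case_tip 0.93 [131.3, 238.1] 110 157 223 248 729
{'clock': 0.5, 'qpos': array([-1.403,  0.276,  1.505, -0.   ,  1.361, -0.121]), 'qd': array([ 0.001, -0.   , -0.001, -0.   , -0.001, -0.001]), 'effort': array([ -0.001, -41.626, -24.588,  -0.   ,   0.001,   0.   ]), 'position': array([ 0.164, -0.551,  0.242]), 'ee_rot': array([ 0.   ,  0.802, -0.598,  0.   ]), 'contact_force': array([0.341, 0.37 , 0.158]), 'moment': array([ 0.009, -0.042, -0.015]), 'width': 0.08552655511069485}
```

View pics/side0.png

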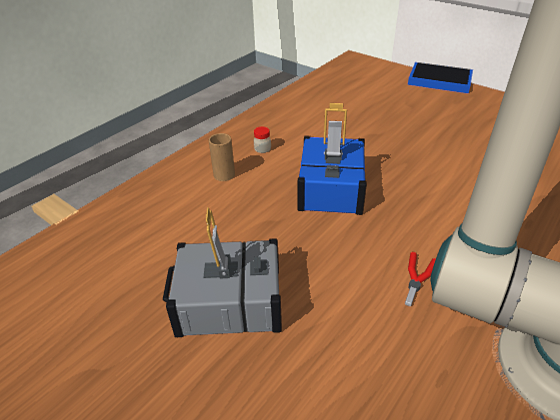

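View pics/top0.png

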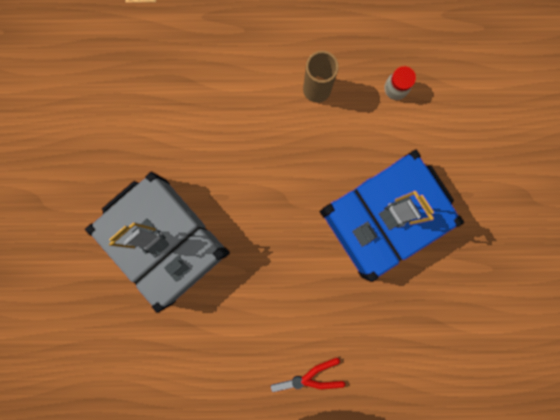

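Side view: the blue case sits at about (332,173), its keeper at (333,172) on the near side. Its lever is upright, with the brass loop's bar at about (336,104). Top view: blue case top corners are near (415,154), (462,222), (372,278) and (325,210), with the keeper at (365,233). The grey case is well away on the left.

```bash
python3 - <<'E'
from h import *
np.set_printoptions(precision=4,suppress=True)
t=get_image("top");s=get_image("side")
C=np.array([atz(t,c,.09) for c in [(415,154),(462,222),(372,278),(325,210)]])
print(C, [np.linalg.norm(C[i]-C[i-1]) for i in range(4)])
keep=atz(t,(365,233),.105); print("keeper",keep)
from scipy.optimize import least_squares
m=masks_of(t,"blue_case")[0]["region"].astype(np.uint8)
# top-camera fit of case top by corners
def cor(p):
    c,sn=np.cos(p[2]),np.sin(p[2]); L=np.array([[.095,.075],[.095,-.075],[-.095,-.075],[-.095,.075]])
    return np.c_[L@np.array([[c,sn],[-sn,c]])+p[:2],np.full(4,.09)]
d=C.mean(0)[:2]-keep[:2]; yaw0=np.arctan2(d[1],d[0]); print("yaw0",yaw0)
# assign detected corners to model by nearest
p=np.r_[C.mean(0)[:2],yaw0]
for _ in range(3):
    M=cor(p); idx=[np.argmin(np.linalg.norm(M-c,axis=1)) for c in C]
    p=least_squares(lambda q:(cor(q)[idx]-C)[:,:2].ravel(),p).x
print(idx,p,np.linalg.norm(cor(p)[idx]-C,axis=1))
c,sn=np.cos(p[2]),np.sin(p[2])
W=lambda x,y,z: np.array([p[0]+c*x-sn*y,p[1]+sn*x+c*y,z])
F=lambda a:[W(-.058,0,.107),W(0,0,.104)]+[W(r*np.cos(a),0,.104+r*np.sin(a)) for r in (.08,.109)]
for im,n in((t,"top"),(s,"side")):
    print(n,"keeper,pivot,leverend,bar",proj(im,F(1.5)).round(1).tolist())
    v=im["pixels"].copy()
    for P in cor(p): cv2.circle(v,tuple(int(a) for a in proj(im,P)[0]),2,(255,255,0),-1)
    for P in F(1.5): cv2.circle(v,tuple(int(a) for a in proj(im,P)[0]),2,(255,0,255),-1)
    x,y=proj(im,W(0,0,.13))[0].astype(int); v=v[max(y-90,0):y+90,x-100:x+100]; v=cv2.resize(v,(400,360),interpolation=cv2.INTER_CUBIC) if v.size else v
    globals()[n]=v
cv2.imwrite("pics/fit.png",np.hstack([top,side])[:,:,::-1])
np.save("pose.npy",p)
E
```

```text
[[ 0.6879 -0.2059  0.09  ]
 [ 0.5695 -0.2837  0.09  ]
 [ 0.4755 -0.1274  0.09  ]
 [ 0.5922 -0.0489  0.09  ]] [np.float64(0.18378222289686963), np.float64(0.14162279984149956), np.float64(0.18244078197378388), np.float64(0.14066357119712847)]
keeper [ 0.5519 -0.114   0.105 ]
yaw0 -1.0610515055850582
[np.int64(0), np.int64(1), np.int64(2), np.int64(3)] [ 0.5813 -0.1665 -1.0103] [0.0075 0.0034 0.0084 0.0035]
top keeper,pivot,leverend,bar [[367.3, 233.8], [395.7, 215.3], [412.9, 210.1], [420.2, 208.0]]
side keeper,pivot,leverend,bar [[332.8, 166.8], [333.4, 153.6], [335.3, 122.7], [336.1, 110.8]]
```

View pics/fit.png

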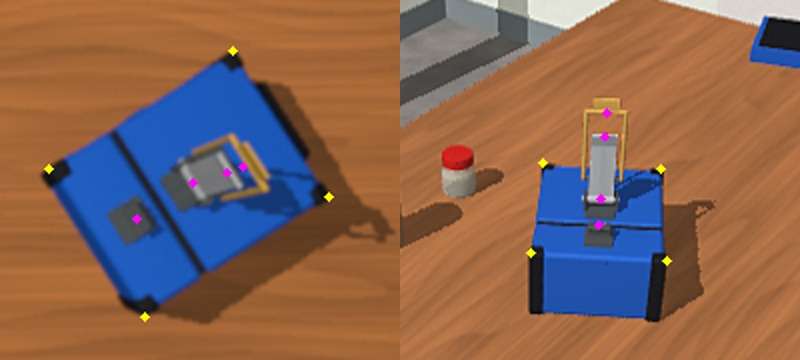

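The fit overlay agrees to a few mm: the keeper, lever and bar markers fall on the parts in both views. First I move behind the loop, on its +x side, with the fingers shut and turned to line up with the case.

play_rows([
  {"fingers": 1,"dx": 0,"dy": 0,"dz": 25},
  {"fingers": 1,"dx": 30,"dy": 20,"dz": 0,"turn": 0.09},
  {"fingers": 1,"dx": 33,"dy": 22.6,"dz": 0,"turn": 0.09},
  {"fingers": 1,"dx": 33,"dy": 22.6,"dz": 0,"turn": 0.09},
  {"fingers": 1,"dx": 33,"dy": 22.6,"dz": 0},
  {"fingers": 1,"dx": 33,"dy": 22.6,"dz": 0},
  {"fingers": 1,"dx": 33,"dy": 22.6,"dz": 0},
  {"fingers": 1,"dx": 33,"dy": 22.6,"dz": 0},
  {"fingers": 1,"dx": 33,"dy": 22.6,"dz": 0},
  {"fingers": 1,"dx": 33,"dy": 22.6,"dz": 0},
  {"fingers": 1,"dx": 33,"dy": 22.6,"dz": 0},
  {"fingers": 1,"dx": 33,"dy": 22.6,"dz": 0},
  {"fingers": 1,"dx": 33,"dy": 22.6,"dz": 0},
  {"fingers": 1,"dx": 33,"dy": 22.6,"dz": 0},
  {"fingers": 1,"dx": 20,"dy": 10,"dz": 0},
  {"fingers": 1,"dx": 0,"dy": 0,"dz": 0},
])

```text
invalid input at $.series[0]: expected keys fingers, dx, dy, dz, turn
```

```bash
cat >> h.py <<'E'
p=np.load("pose.npy"); cy,sy=np.cos(p[2]),np.sin(p[2])
W=lambda x,y,z: np.array([p[0]+cy*x-sy*y,p[1]+sy*x+cy*y,z])
def tocase(P): d=np.array(P[:2])-p[:2]; return np.array([cy*d[0]+sy*d[1],-sy*d[0]+cy*d[1],P[2]])
def yaw(q): return np.arctan2(2*(q[1]*q[2]+q[0]*q[3]),1-2*(q[2]**2+q[3]**2))
def st():
    s=get_state(); print("clk",s["clock"],"pos",s["position"].round(4),"case",tocase(s["position"]).round(4),"yawerr",round(yaw(s["ee_rot"])-p[2],3),"F",s["contact_force"].round(1),"w",round(s["width"],4),"tips",tips_ahead if not callable(tips_ahead) else tips_ahead()); return s
def look(n,names=("top","side")):
    o=[]
    for c in names:
        im=get_image(c); x,y=proj(im,W(0,0,.13))[0].astype(int); v=im["pixels"][max(y-90,0):y+90,x-100:x+100]; o.append(cv2.resize(v,(400,360),interpolation=cv2.INTER_CUBIC))
    cv2.imwrite("pics/"+n,np.hstack(o)[:,:,::-1])
E
python3 -c "
from h import *
st()
t=get_image('top');s=get_image('side')
for im in(t,s):
  for l in('blue_case_bar','blue_case_lever'):
    for r in masks_of(im,l)[:1]:
      ys,xs=np.nonzero(r['region']);print(l,r['p'],r['xy'],xs.min(),xs.max(),ys.min(),ys.max())
for a in (1.4,1.5,1.6):
  for r in(.08,.109,.125): print(a,r,proj(t,W(r*np.cos(a),0,.104+r*np.sin(a))).round(1),proj(s,W(r*np.cos(a),0,.104+r*np.sin(a))).round(1))
"
```

```text
clk 0.65 pos [ 0.1638 -0.5512  0.2424] case [ 0.104  -0.5582  0.2424] yawerr -0.272 F [-0.9  0.5 -0.1] w 0.0852 tips 0.011
blue_case_bar 0.66 [419.8, 207.0] 395 433 191 223
blue_case_lever 0.82 [405.7, 211.4] 390 432 192 223
blue_case_bar 0.51 [333.5, 132.6] 324 346 103 155
blue_case_lever 0.84 [334.8, 131.7] 324 346 103 155
1.4 0.08 [[417.1 207.3]] [[335.4 121.3]]
1.4 0.109 [[426.2 204. ]] [[336.1 109. ]]
1.4 0.125 [[431.6 202. ]] [[336.6 102. ]]
1.5 0.08 [[412.9 210.1]] [[335.3 122.7]]
1.5 0.109 [[420.2 208. ]] [[336.1 110.8]]
1.5 0.125 [[424.6 206.7]] [[336.5 104.1]]
1.6 0.08 [[408.5 213. ]] [[335.2 124.5]]
1.6 0.109 [[413.9 212. ]] [[336.  113.1]]
1.6 0.125 [[417.2 211.5]] [[336.4 106.7]]
```

play_rows([
  {"fingers": 1,"dx": 0,"dy": 0,"dz": 25,"turn": 0},
  {"fingers": 1,"dx": 30,"dy": 20,"dz": 0,"turn": 0.09},
  {"fingers": 1,"dx": 33,"dy": 22.6,"dz": 0,"turn": 0.09},
  {"fingers": 1,"dx": 33,"dy": 22.6,"dz": 0,"turn": 0.09},
  {"fingers": 1,"dx": 33,"dy": 22.6,"dz": 0,"turn": 0},
  {"fingers": 1,"dx": 33,"dy": 22.6,"dz": 0,"turn": 0},
  {"fingers": 1,"dx": 33,"dy": 22.6,"dz": 0,"turn": 0},
  {"fingers": 1,"dx": 33,"dy": 22.6,"dz": 0,"turn": 0},
  {"fingers": 1,"dx": 33,"dy": 22.6,"dz": 0,"turn": 0},
  {"fingers": 1,"dx": 33,"dy": 22.6,"dz": 0,"turn": 0},
  {"fingers": 1,"dx": 33,"dy": 22.6,"dz": 0,"turn": 0},
  {"fingers": 1,"dx": 33,"dy": 22.6,"dz": 0,"turn": 0},
  {"fingers": 1,"dx": 33,"dy": 22.6,"dz": 0,"turn": 0},
  {"fingers": 1,"dx": 33,"dy": 22.6,"dz": 0,"turn": 0},
  {"fingers": 1,"dx": 20,"dy": 10,"dz": 0,"turn": 0},
  {"fingers": 1,"dx": 0,"dy": 0,"dz": 0,"turn": 0},
])

```text
clock: 2.28
position: [0.6248, -0.2354, 0.2683]
ee_rot: [0.002, 0.876, -0.482, 0.003]
contact_force: [0.7, -0.0, -0.2]
width: -0.0002
```

```bash
python3 -c "
from h import *
s=st(); print(((W(.065,0,.209)-s['position'])*1000).round(1))"
```

```text
clk 2.2833 pos [ 0.6248 -0.2354  0.2683] case [8.150e-02 2.000e-04 2.683e-01] yawerr 0.004 F [ 0.7 -0.  -0.2] w -0.0002 tips 0.011
[ -8.9  13.9 -59.3]
```

play_rows([
  {"fingers": 1,"dx": 0,"dy": 0,"dz": -30,"turn": 0},
  {"fingers": 1,"dx": 0,"dy": 0,"dz": -28,"turn": 0},
  {"fingers": 1,"dx": -9.6,"dy": 15.3,"dz": 0,"turn": 0},
  {"fingers": 1,"dx": -9.6,"dy": 15.3,"dz": 0,"turn": 0},
  {"fingers": 1,"dx": -5.3,"dy": 8.5,"dz": 0,"turn": 0},
  {"fingers": 1,"dx": -5.3,"dy": 8.5,"dz": 0,"turn": 0},
  {"fingers": 1,"dx": -5.3,"dy": 8.5,"dz": 0,"turn": 0},
  {"fingers": 1,"dx": -5.3,"dy": 8.5,"dz": 0,"turn": 0},
  {"fingers": 1,"dx": -5.3,"dy": 8.5,"dz": 0,"turn": 0},
])

```text
clock: 3.03
position: [0.5783, -0.1618, 0.2077]
ee_rot: [0.003, 0.876, -0.482, 0.005]
contact_force: [0.1, -0.3, 0.6]
width: -0.0004
```

```bash
python3 -c "
from h import *
s=st(); look('c.png')"
```

```text
clk 3.0333 pos [ 0.5783 -0.1618  0.2077] case [-5.600e-03 -1.000e-04  2.077e-01] yawerr 0.005 F [ 0.1 -0.3  0.6] w -0.0004 tips 0.011
```

View pics/c.png

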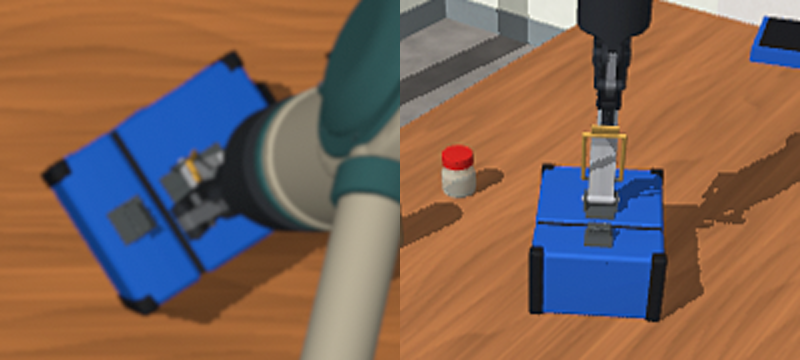

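The side view shows the loop tipping ahead of the fingers: the bar has dropped from crop row 112 to about 137, and the lever is still upright. I keep pushing.

play_rows([
  {"fingers": 1,"dx": -5.3,"dy": 8.5,"dz": -2,"turn": 0},
  {"fingers": 1,"dx": -5.3,"dy": 8.5,"dz": -3,"turn": 0},
  {"fingers": 1,"dx": -5.3,"dy": 8.5,"dz": -3,"turn": 0},
  {"fingers": 1,"dx": -5.3,"dy": 8.5,"dz": 0,"turn": 0},
  {"fingers": 1,"dx": 0,"dy": 0,"dz": 0,"turn": 0},
  {"fingers": 1,"dx": 0,"dy": 0,"dz": 0,"turn": 0},
  {"fingers": 1,"dx": 0,"dy": 0,"dz": 0,"turn": 0},
])

```text
clock: 3.72
position: [0.5546, -0.1234, 0.1997]
ee_rot: [0.003, 0.877, -0.481, 0.005]
contact_force: [0.0, 0.9, -0.6]
width: 0.0
```

```bash
python3 -c "
from h import *
s=st(); look('d.png')"
```

```text
clk 3.7167 pos [ 0.5546 -0.1234  0.1997] case [-0.0507  0.0003  0.1997] yawerr 0.007 F [ 0.   0.9 -0.6] w 0.0 tips 0.011
```

View pics/d.png

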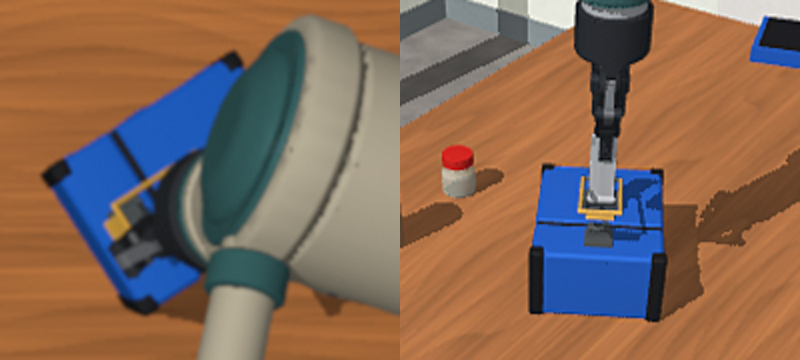

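The loop is now well past upright, with its bar at crop (600,212) in the side view, just above the keeper. It may still be falling, so I wait a little and measure.

play_rows([
  {"fingers": 1,"dx": 0,"dy": 0,"dz": 10,"turn": 0},
  {"fingers": 1,"dx": 0,"dy": 0,"dz": 10,"turn": 0},
  {"fingers": 1,"dx": 0,"dy": 0,"dz": 0,"turn": 0},
])

```text
clock: 4.07
position: [0.5556, -0.1248, 0.2213]
ee_rot: [0.004, 0.876, -0.481, 0.006]
contact_force: [0.9, -0.7, 0.8]
width: 0.0001
```

```bash
python3 -c "
from h import *
s=st(); im=get_image('side')
for l in('blue_case_bar','blue_case_lever'):
  for r in masks_of(im,l)[:1]:
    ys,xs=np.nonzero(r['region']);print(l,r['p'],r['xy'],xs.min(),xs.max(),ys.min(),ys.max())
v=im['pixels'][100:215,285:385]; cv2.imwrite('pics/e.png',cv2.resize(v,(600,690)[:2] if 0 else (520,598),interpolation=cv2.INTER_CUBIC)[:,:,::-1])
for ph in range(-30,60,10):
  a=np.radians(ph); print(ph,[proj(im,W(.003-r*np.cos(a),0,.128+r*np.sin(a)))[0].round(1) for r in (.085,.101)])
print('end lever',[(a,proj(im,W(.08*np.cos(a),0,.104+.08*np.sin(a)))[0].round(1)) for a in(1.3,1.45,1.6,1.75)])
"
```

```text
clk 4.0667 pos [ 0.5556 -0.1248  0.2213] case [-0.049   0.0004  0.2213] yawerr 0.006 F [ 0.9 -0.7  0.8] w 0.0001 tips 0.011
blue_case_bar 0.62 [330.8, 176.7] 322 343 145 179
blue_case_lever 0.79 [334.0, 146.9] 321 344 122 179
-30 [array([332.2, 177.8]), array([331.8, 184.3])]
-20 [array([332.4, 174.7]), array([332.1, 180.7])]
-10 [array([332.7, 170.5]), array([332.4, 175.7])]
0 [array([333. , 165.4]), array([332.8, 169.7])]
10 [array([333.4, 159.5]), array([333.3, 162.6])]
20 [array([333.8, 153. ]), array([333.7, 154.8])]
30 [array([334.2, 146.2]), array([334.2, 146.5])]
40 [array([334.6, 139.2]), array([334.7, 138.2])]
50 [array([335. , 132.5]), array([335.2, 130. ])]
end lever [(1.3, array([335.4, 120.2])), (1.45, array([335.3, 122. ])), (1.6, array([335.2, 124.5])), (1.75, array([335.1, 127.7]))]
```

View pics/e.png

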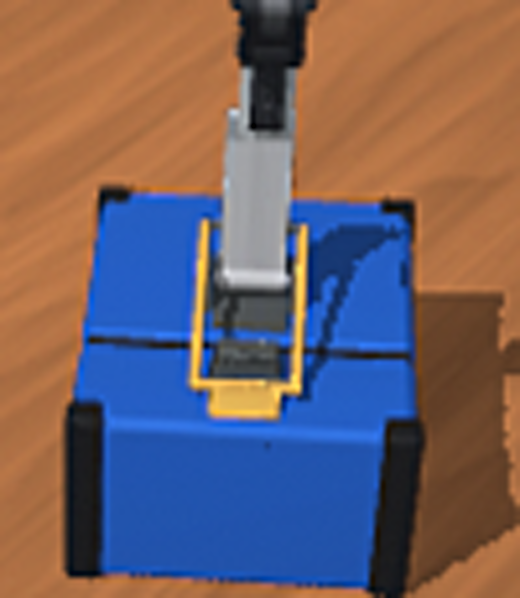

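The loop is down behind the keeper: the bar is at about row 174, which puts the loop near −19° and the bar near z 0.100. The tab lies beyond the keeper and the lever still stands. Next I lower the fingers on the keeper side and push the lever over along its arc.

play_rows([
  {"fingers": 1,"dx": 0,"dy": 0,"dz": -20,"turn": 0},
  {"fingers": 1,"dx": 0,"dy": 0,"dz": -15,"turn": 0},
  {"fingers": 1,"dx": 8,"dy": -12.7,"dz": 0,"turn": 0},
  {"fingers": 1,"dx": 8,"dy": -12.7,"dz": 0,"turn": 0},
  {"fingers": 1,"dx": 5.3,"dy": -8.5,"dz": 0,"turn": 0},
  {"fingers": 1,"dx": 5.3,"dy": -8.5,"dz": -2,"turn": 0},
  {"fingers": 1,"dx": 5.3,"dy": -8.5,"dz": -2,"turn": 0},
  {"fingers": 1,"dx": 5.3,"dy": -8.5,"dz": -5,"turn": 0},
  {"fingers": 1,"dx": 5,"dy": -8,"dz": -5,"turn": 0},
])

```text
clock: 4.97
position: [0.6013, -0.1987, 0.1717]
ee_rot: [0.003, 0.876, -0.482, 0.006]
contact_force: [-0.8, 1.5, 0.0]
width: -0.0002
```

```bash
python3 -c "
from h import *
s=st(); look('f.png')"
```

```text
clk 4.9667 pos [ 0.6013 -0.1987  0.1717] case [ 3.790e-02 -1.000e-04  1.717e-01] yawerr 0.005 F [-0.8  1.5  0. ] w -0.0002 tips 0.011
```

View pics/f.png

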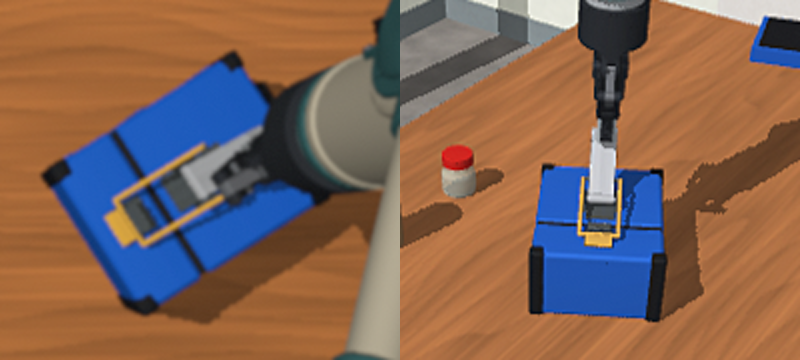

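The lever is moving over, and both views show the bar and tab still behind the keeper. I follow the arc down.

play_rows([
  {"fingers": 1,"dx": 2,"dy": -3.4,"dz": -7,"turn": 0},
  {"fingers": 1,"dx": 2,"dy": -3.4,"dz": -8,"turn": 0},
  {"fingers": 1,"dx": 2,"dy": -3.4,"dz": -8,"turn": 0},
  {"fingers": 1,"dx": 2,"dy": -3,"dz": -8,"turn": 0},
  {"fingers": 1,"dx": 1,"dy": -2,"dz": -8,"turn": 0},
])

```text
clock: 5.48
position: [0.6133, -0.2174, 0.1321]
ee_rot: [0.004, 0.876, -0.482, 0.01]
contact_force: [1.2, -1.2, 1.7]
width: -0.0001
```

```bash
python3 -c "
from h import *
s=st()"
```

```text
clk 5.4833 pos [ 0.6133 -0.2174  0.1321] case [6.020e-02 1.000e-04 1.321e-01] yawerr 0.005 F [ 1.2 -1.2  1.7] w -0.0001 tips 0.011
```

play_rows([
  {"fingers": 1,"dx": 0,"dy": 0,"dz": -6,"turn": 0},
  {"fingers": 1,"dx": 0,"dy": 0,"dz": -6,"turn": 0},
  {"fingers": 1,"dx": 0,"dy": 0,"dz": -4,"turn": 0},
  {"fingers": 1,"dx": 0,"dy": 0,"dz": -3,"turn": 0},
  {"fingers": 1,"dx": 0,"dy": 0,"dz": -3,"turn": 0},
])

```text
clock: 5.9
position: [0.613, -0.2173, 0.1167]
ee_rot: [0.004, 0.877, -0.481, 0.011]
contact_force: [-3.8, 0.4, 14.3]
width: 0.0002
```

```bash
python3 -c "
from h import *
s=st()"
```

```text
clk 5.9 pos [ 0.613  -0.2173  0.1167] case [ 5.990e-02 -1.000e-04  1.167e-01] yawerr 0.006 F [-3.8  0.4 14.3] w 0.0002 tips 0.011
```

The fingertips stopped at z 0.106, the lever's flat height, with 14 N. I hold briefly, then lift and check.

play_rows([
  {"fingers": 1,"dx": 0,"dy": 0,"dz": -2,"turn": 0},
  {"fingers": 1,"dx": 0,"dy": 0,"dz": -2,"turn": 0},
  {"fingers": 1,"dx": 0,"dy": 0,"dz": -2,"turn": 0},
  {"fingers": 1,"dx": 0,"dy": 0,"dz": 15,"turn": 0},
  {"fingers": 1,"dx": 0,"dy": 0,"dz": 30,"turn": 0},
  {"fingers": 1,"dx": 0,"dy": 0,"dz": 35,"turn": 0},
  {"fingers": 1,"dx": 0,"dy": 0,"dz": 35,"turn": 0},
  {"fingers": 1,"dx": -20,"dy": -30,"dz": 0,"turn": 0},
  {"fingers": 1,"dx": -20,"dy": -30,"dz": 0,"turn": 0},
  {"fingers": 1,"dx": -20,"dy": -30,"dz": 0,"turn": 0},
  {"fingers": 1,"dx": -20,"dy": -30,"dz": 0,"turn": 0},
  {"fingers": 1,"dx": -20,"dy": -30,"dz": 0,"turn": 0},
  {"fingers": 1,"dx": -20,"dy": -30,"dz": 0,"turn": 0},
  {"fingers": 1,"dx": 0,"dy": 0,"dz": 0,"turn": 0},
  {"fingers": 1,"dx": 0,"dy": 0,"dz": 0,"turn": 0},
])

```text
clock: 7.15
position: [0.4842, -0.3951, 0.2294]
ee_rot: [0.003, 0.879, -0.476, 0.008]
contact_force: [-0.1, 0.5, -0.8]
width: -0.0001
```

```bash
python3 -c "
from h import *
s=st(); look('g.png')
for n in('top','side'):
  im=get_image(n)
  for l in ('blue_case_lever','blue_case_bar','grey_case_tip'):
    for r in masks_of(im,l)[:1]: ys,xs=np.nonzero(r['region']); print(n,l,r['p'],r['xy'],xs.min(),xs.max(),ys.min(),ys.max())
  print('lever end pred',[(a,proj(im,W(.08*np.cos(a),0,.106+.08*np.sin(a)))[0].round(1)) for a in(0,.12,.3)],'bar',proj(im,W(-.061,0,.1))[0].round(1))
"
```

```text
clk 7.15 pos [ 0.4842 -0.3951  0.2294] case [ 0.1421 -0.2038  0.2294] yawerr 0.017 F [-0.1  0.5 -0.8] w -0.0001 tips 0.011
top blue_case_lever 0.72 [405.6, 205.5] 353 441 181 244
top blue_case_bar 0.77 [366.3, 237.8] 353 414 196 245
lever end pred [(0, array([435.7, 189.7])), (0.12, array([437.4, 189.2])), (0.3, array([439. , 189.1]))] bar [365.  234.9]
side blue_case_lever 0.95 [333.8, 149.5] 323 345 132 175
side blue_case_bar 0.63 [331.5, 171.5] 322 343 149 174
side grey_case_tip 0.91 [217.0, 245.5] 206 227 208 268
lever end pred [(0, array([334.2, 134.9])), (0.12, array([334.4, 131.7])), (0.3, array([334.7, 127.4]))] bar [332.6 170.1]
```

View pics/g.png

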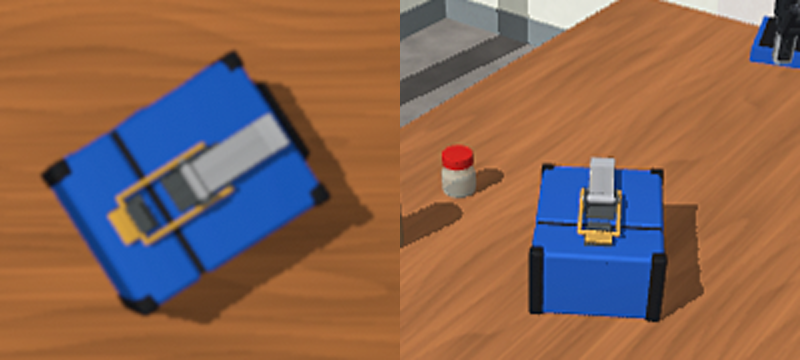

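The lever lies flat: its end is at row 133, against 134.9 predicted for closed and 131.7 for 0.12 rad. The bar is hooked behind the keeper, the grey lever's mask hasn't changed, and the arm is clear.

```bash
python3 -c "
from rig import sign_off
print(sign_off())"
```

```text
the job is handed in; nothing more can be done
None
```

The blue case's latch is fastened, and I handed the job in at about 7.4 s on the robot's clock. I tipped the loop over the keeper with the shut fingers, pushed the lever over along its arc and pressed it flat. Then I lifted off and moved the arm clear.

Last checks:
- **Lever:** when pressed, the fingertips stopped at z ≈ 0.106 m, the lever's flat height, with about 14 N. After release, the side view put its end at row 133. I expected 134.9 for fully closed and 131.7 for the 0.12 rad limit. That lies between the two, but the camera fit had been reading about 1 pixel high, so I take it as closed.
- **Loop:** the bar and tab lie behind the keeper in both views. The bar showed within about 3 pixels of its expected place (z ≈ 0.10 m).
- **Grey case:** its lever looks unchanged in the side view. The network did not report it in the last top view, so that check rests on one camera.
- **Arm:** it was clear of everything, with only about 1 N of sensor noise.

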